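Switch the bench isolator off and hang the lockout tag

ROBOT

A 6-joint arm with a two-finger parallel gripper is mounted at the origin on a cart in front of the work surface, level with it; the furniture and walls round the work are solid. World frame = base frame: x ahead of the robot, y to its left, z up, the work surface at z = 0. Lengths are in mm, angles in degrees, forces in N, time in s.
With the tool pointing down it reaches from about 300 to 875 mm from the base axis. Payload 4.2 kg.
Tool frame: the origin (TCP) lies on the centre line of the jaws, within the pads' length; the fingertips stand 19 mm ahead of it and the grasp point (between the pads) is the TCP; z points along the fingers, y is the line along which they close (so a half turn about z gives the same grasp; the last joint's range is limited). The gripper opens to 85 mm and grips with 20 to 120 N. Pads are 22 mm wide; open, the fingers measure 114 mm over their backs; the gripper's body (76 mm by 85 mm) begins 54 mm behind the grasp point. The pads swing forward as they close: fully open they stand 13 mm farther back than shut.
Start: joints at [66.062, 18.312, 89.639, -0, 72.044, -1.146], TCP at [222.752, 530.114, 250.338] pointing down, gripper open.
Joint ranges: [-177.97, 177.97], [-48.28, 115.42], [12.27, 149.76], [-77.06, 257.06], [2.81, 150.46], [-146.56, 146.56]. Speed limits (degrees/s): [147.25, 147.25, 180, 180, 180, 180].

INTERFACE

Orientations are given as [roll, pitch, yaw] about the fixed x, y, z axes, in that order (R = Rz(yaw) Ry(pitch) Rx(roll)).
In Python, from rig import env, eyes gives the robot as it stands. The module is installed in compiled form; this text tells all that it offers. Calls block until the motion is done:
- env.goto(position, orientation): joint-space move of the TCP to a pose.
- env.line_to(position, max_speed=150, orientation=None, max_force=None): straight line of the TCP; orientation=None keeps the orientation; max_speed is the mean speed in mm/s. With max_force (N) it stops when the force on the tool has changed by that much, and returns True; else False.
- env.goto_joints(angles): joint-space move.
- env.move_gripper(opening): finger opening in mm; the grip force is fixed at half the most; returns when the fingers have stopped.
- env.wait(seconds).
- env.ik(position, orientation): joint angles nearest the present ones, or None.
- env.read_state(): the state.
- eyes.capture(name): name is "scene" or "side" or "wrist"; returns a dict with "img" (420x560x3 uint8, red, green, blue), "fx", "fy", "cx", "cy" (pixels), "world_from_camera" (4x4, takes a point from camera to world coordinates); the wrist camera has in their place "T_tool_cam" (4x4, takes a point from camera to tool coordinates, whose origin is the TCP and whose axes are the flange's). Camera axes: x right, y up, looking along -z (the intrinsics and any distortion apply to the point x, -y, -z); pixel columns grow to the right and rows downward; lengths in mm; the calibration is good to about 2 mm. A picture is of the moment at which its call begins: read the wrist's pose just before it. There is no depth.
A pose or a line that the arm cannot do raises env.PlanningError and nothing moves.
- env.close_job(): hands the job in; it is judged then, once.
The state is a dict: "t": time; "joint_positions": joint angles; "dq": joint speeds; "joint_efforts": joint torques, N m; "ee_pos": TCP position; "tcp_rot": TCP orientation; "wrist_force": force on the tool from outside, world axes, zero at the start; "wrist_torque": the same for the moment, N m; "width": finger opening in mm; "grasp_force": force on a finger pad.
Only numpy, scipy, OpenCV 4.12 (cv2) and the standard library are available. Lean on these libraries where they do the work, as an engineer would, in place of code of your own. Each camera call takes 0.05 s, during which the arm holds its last target. There are 200 camera calls.

TASK

Make the bench safe: push the red lever of the isolator switch over its centre, from the red side (on) to the green side (off), until it snaps over. Then take the yellow lockout tag out of its wooden stand and hang it by its eye on the steel hook of the isolator, so that it hangs free and still. Leave the green coffee cup beside the lever cutter where it stands.

Things in the scene. Friction and masses are not known exactly. Their poses are not given: they have to be found in the camera images.
- isolator_lever (a joint): Angle of the red lever, rad: 0 leaning fully to the red pad (on, as it starts), 0.5 upright, 1.0 leaning fully to the green pad (off). A spring holds it at either end: it takes about 5 N at the knob to move it off its stop, less and less towards upright; past upright it snaps over by itself.
- isolator: Fixed isolator on a dark steel base plate (130 x 250 x 10 mm), origin under its middle: a grey switch box with yellow top (120 x 90 mm, its top 68 mm above the table) at -y, a steel hook at +y. x runs from the red pad to the green pad, the way the lever must be pushed, within 0.3 rad of the robot's x; z up.
- lever_pivot (a point): Hinge of the lever, 73 mm above the table, in the middle of the switch box's top, between two low dark cheeks. Axes as isolator; the lever turns about y. The red pad lies 36 mm to -x of it, the green pad 36 mm to +x.
- lever_tip (a point): Free end of the lever, 92 mm from the pivot. The lever is a steel bar 12 mm thick (x) and 16 mm wide (y); its last 45 mm are a red knob, 14 mm thick and 28 mm wide. z runs along the lever.
- hook_seat (a point): Where the tag hangs: a point on the axis of the hook's prong, 190 mm above the table, axes as isolator. The prong is a level rod 12 mm thick along x. To -x (robot's side) it runs 35 mm, then turns up; its end is 50 mm to -x and 22 mm up. To +x it ends in a post, 14 mm thick, 43 mm away, no higher than it. The hook is 145 mm to +y of the lever.
- tag_grip (a point): Point in the grip tab at the top of the loose yellow lockout tag (8 mm thick, 80 mm wide, 182 mm tall, about 90 g, black padlock picture on both faces). The tab is 46 mm wide (y), 8 mm thick (x) and ends 18 mm above this point, which starts 172 mm above the table. Tag's axes: x out of its face (either face will do), y along its width, z up.
- tag_eye (a point): Inner top of the tag's eye, 31 mm below tag_grip, same axes. The eye is an opening through the tag along x, 56 mm wide and 65 mm high in the middle; its top is a gable sloping down 50 degrees to both sides, so that the tag centres itself on the hook. Hung, this point lies about 9 mm above hook_seat; the tag's foot is 133 mm below it.
- tag_stand: Fixed wooden stand in which the tag starts upright; origin under its middle, axes as the tag's. Foot 90 x 130 mm, block 42 mm high with a slot 10 mm wide (x) and 34 mm deep that holds the tag's lower end: lift the tag straight up by 40 mm or more to clear it.
- coffee_cup: Loose green coffee cup standing behind the tag's stand, to the right of the grey lever cutter, 65 x 91 x 52 mm, origin under its middle. A bystander: leave it. (A like cup in the far right corner is fixed.)
- lockout_tag: The loose yellow lockout tag as a whole; origin in the middle of its foot's edge, 164 mm below tag_grip, same axes. Hung and let go it may swing for a second or two.
There are look-alikes about, which are no part of the job. Several things have the shape of the lockout_tag; the one meant has the colours described above.

How it is judged (in metres and radians):
On the way, in this order (a step that is already met when the one before it is completed fails the run):
1. the lever has snapped over to the green side while the tag is still in its stand (value of joint isolator_lever above 0.9 rad and distance of tag_grip from where it was at the start of the episode below 0.03 m), for 0.2 s.
2. the tag's eye is on the hook (x of tag_eye in the frame of hook_seat between -0.038 and 0.038 m and y of tag_eye in the frame of hook_seat between -0.015 and 0.015 m and z of tag_eye in the frame of hook_seat between 0 and 0.02 m and contact force between lockout_tag and isolator above 0.2 N), for 0.2 s.
At the end, for the whole second after the job is handed in: The lever is still, on the green side (over 0.9 rad); the tag hangs by its eye on the prong, borne by the isolator (eye's top within 38 mm of hook_seat along the prong, 15 mm sideways, 0 to 20 mm above it), within 0.25 rad of upright and at rest (under 0.04 m/s) (all of step 2 and value of joint isolator_lever above 0.9 rad and angle between tag_eye's own z axis and vertical below 0.25 rad and velocity of joint isolator_lever below 0.1 rad/s and linear speed of lockout_tag below 0.04 m/s); the robot touches nothing.
It fails at once if the coffee cup is pushed more than 30 mm or tipped (distance of coffee_cup from where it was at the start of the episode above 0.03 m or angle between coffee_cup's own z axis and vertical above 0.3 rad).
It also fails if it takes over 58 s, if anything falls off the work surface, if the arm or the gripper's body presses on something with over 40 N, if the wrist force passes 120 N, or if a joint passes its speed limit or range.

## Working session

There is one attempt and no reset: what is moved stays moved. The work goes in short steps, each a Python script; the robot and the scene stay as the last script left them, time stands still between calls to the robot, and variables do not carry over. Pictures are saved under pics/ and viewed, at most 10 in all, crops included, and the job is handed in when it is done.

```bash
mkdir -p pics; ls
python3 - <<'E'
from rig import env, eyes
import cv2, numpy as np
a=eyes.capture("scene");b=eyes.capture("side")
for n,c in(("scene",a),("side",b)):
    cv2.imwrite(f"pics/{n}0.png",c["img"][:,:,::-1]); print({k:(np.round(v,4).tolist() if k!="img" else 0) for k,v in c.items()})
s=env.read_state();print(s["t"],s["tcp_rot"])
E
```

```text
pics
{'img': 0, 'fx': 466.99, 'fy': 466.99, 'cx': 277.9184, 'cy': 205.5832, 'world_from_camera': [[0.6594, 0.5287, -0.5344, -224.136], [-0.7518, 0.4681, -0.4645, -679.5943], [0.0046, 0.7081, 0.7061, 1155.4125], [0.0, 0.0, 0.0, 1.0]]}
{'img': 0, 'fx': 542.8327, 'fy': 542.8327, 'cx': 284.4716, 'cy': 209.3864, 'world_from_camera': [[-0.9406, 0.1976, -0.276, 69.6823], [-0.3391, -0.5105, 0.7902, 1258.4875], [0.0152, 0.8369, 0.5472, 1009.9427], [0.0, 0.0, 0.0, 1.0]]}
0.1 [-1.79909491e+02  2.13561061e-04  1.57210881e+02]
```

View pics/scene0.png

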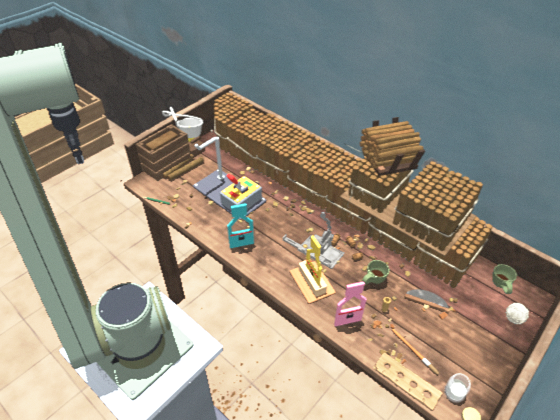

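View pics/side0.png

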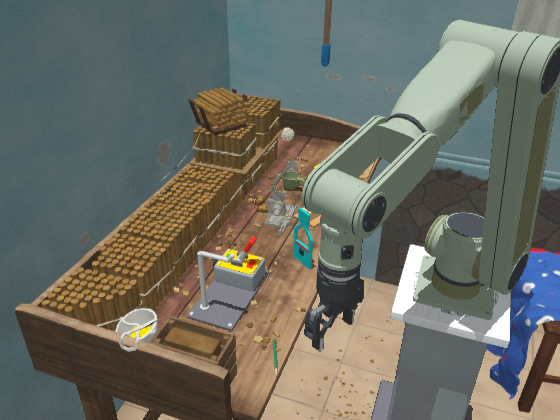

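Scene: the isolator is at about (235,185). Three tag-shaped things: cyan (240,228), yellow (315,262) in a wooden stand, and magenta (350,305). The yellow one fits the description (yellow, wooden stand). The green cup at (377,273) stands behind it. In the side view the arm hides the yellow tag. I'll confirm with an enlarged crop.

Run:
```python
import cv2, numpy as np
s=cv2.imread("pics/scene0.png")
r=lambda im,x,y:cv2.resize(im[y:y+100,x:x+100],(400,400),interpolation=cv2.INTER_CUBIC)
cv2.imwrite("pics/crop0.png",np.hstack([r(s,185,125),r(s,270,220)]))
```

```text
(no output)
```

View pics/crop0.png

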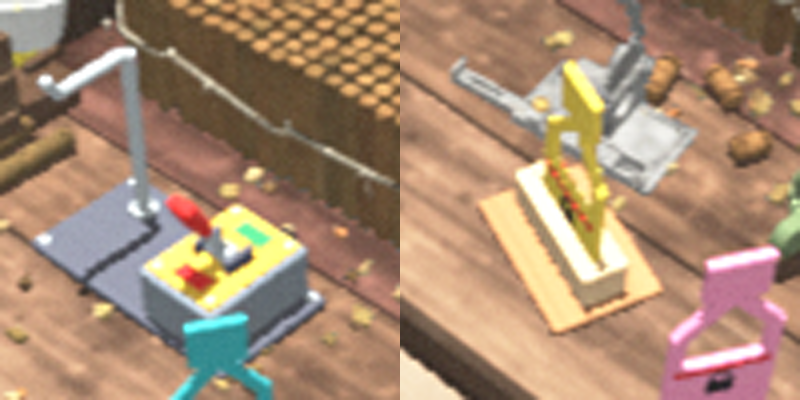

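Left crop: isolator with the lever leaning towards the red pad, the hook prong tip at about scene (197,146). Right crop: the yellow tag with black padlock in its wooden stand, tab top edge (312.5,236)–(321,248). That is the tag meant. Next come coarse positions from rays, then wrist views.

```bash
cat > h.py <<'E'
from rig import env, eyes
import cv2, numpy as np
from scipy.spatial.transform import Rotation as R
def T_of(p,rpy):
    T=np.eye(4);T[:3,:3]=R.from_euler("xyz",rpy,degrees=True).as_matrix();T[:3,3]=p;return T
def cap(name):
    s=env.read_state();c=eyes.capture(name)
    if name=="wrist": c["world_from_camera"]=T_of(s["ee_pos"],s["tcp_rot"])@c["T_tool_cam"]
    return c
def ray(c,u,v):
    T=np.array(c["world_from_camera"]);d=T[:3,:3]@np.array([(u-c["cx"])/c["fx"],-(v-c["cy"])/c["fy"],-1]);return T[:3,3],d/np.linalg.norm(d)
def onz(c,u,v,z):
    o,d=ray(c,u,v);return o+d*(z-o[2])/d[2]
def proj(c,p):
    q=np.linalg.inv(c["world_from_camera"])@np.append(p,1);return np.array([c["cx"]-c["fx"]*q[0]/q[2],c["cy"]+c["fy"]*q[1]/q[2]])
E
python3 - <<'E'
from h import *
c=cap("scene");np.set_printoptions(precision=1,suppress=True)
for n,z,ps in(("boxtop",68,[(221.2,192),(245,176.7),(261.7,187.5)]),("base",10,[(193.7,185),(218,170.5),(265.5,200)]),("prongbend/tip",200,[(197,147),(200,149),(216,138)]),("foot",8,[(289.5,270),(308.7,303.2),(335.5,292.5)]),("tab",190,[(312.5,236.2),(320.7,248)]),("cup",50,[(377,273)]),("cyan",190,[(240,207)]),("pink",190,[(352,288)])):
    print(n,[onz(c,*p,z)[:2].round(1).tolist() for p in ps])
w=cap("wrist");print({k:w[k] for k in w if k not in("img","world_from_camera")})
E
```

```text
boxtop [[520.4, 222.9], [630.3, 217.1], [628.1, 135.3]]
base [[519.7, 372.6], [633.9, 365.3], [634.8, 124.9]]
prongbend/tip [[527.9, 330.6], [527.3, 315.2], [603.6, 319.6]]
foot [[458.1, -135.2], [404.0, -253.4], [484.8, -289.5]]
tab [[480.0, -194.3], [461.5, -236.9]]
cup [[594.7, -354.5]]
cyan [[428.8, 34.5]]
pink [[410.4, -374.2]]
{'fx': 372.7209869468724, 'fy': 372.7209869468724, 'cx': 277.30402068199015, 'cy': 212.92306013712732, 'T_tool_cam': array([[   0. ,    1. ,    0.3,   70.5],
       [   1. ,   -0. ,    0. ,    0.3],
       [   0. ,    0.3,   -1. , -123.3],
       [   0. ,    0. ,    0. ,    1. ]])}
```

Run:
```python
from h import *
import pickle
def go(p,yaws):
    for y in yaws:
        try: env.goto(p,[180,0,y]); print("yaw",y,env.read_state()["t"]); return
        except env.PlanningError as e: print(y,e)
go([530,247,340],[180,0,90])
w1=cap("wrist")
go([470,-200,340],[180,0,90])
w2=cap("wrist"); s2=cap("side")
pickle.dump((w1,w2,s2),open("w.pkl","wb"))
cv2.imwrite("pics/w1.png",cv2.resize(w1["img"][:,:,::-1],(800,600)));cv2.imwrite("pics/w2.png",cv2.resize(w2["img"][:,:,::-1],(800,600)))
```

```text
yaw 180 1.775
yaw 180 3.475
```

View pics/w1.png

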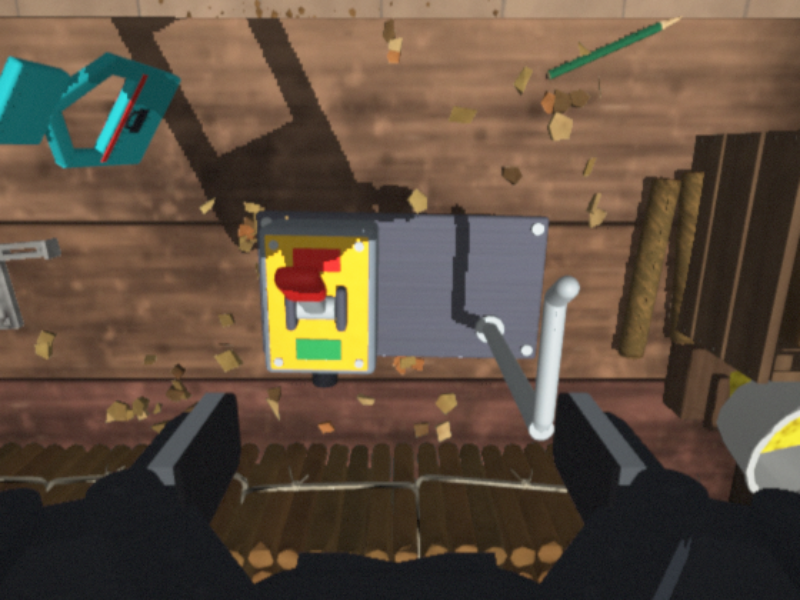

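View pics/w2.png

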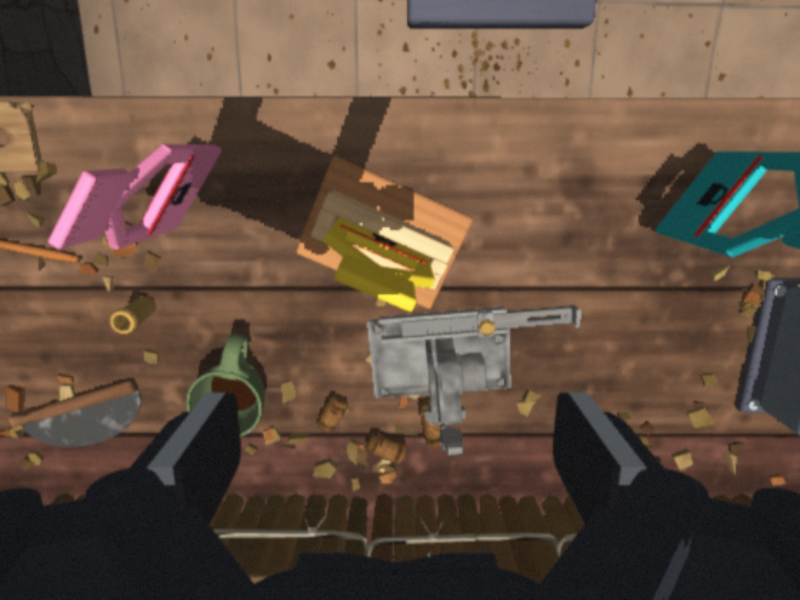

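w1 shows: yellow box top with corners about (265,233),(376,235),(374,372),(268,372), the red knob at (302,280), hook tip at (569,288), post joint at (541,430). w2 shows: stand foot corners (333,155),(471,218),(432,310),(298,252), yellow tab top edge about (337,284)–(413,310), the cup at (228,395), pink at (135,200), cyan at (730,200).

Run:
```python
from h import *
import pickle
np.set_printoptions(precision=1,suppress=True)
w1,w2,s2=pickle.load(open("w.pkl","rb")); k=1.4286
P=lambda c,u,v,z:onz(c,u/k,v/k,z)[:2].round(1)
for n,c,z,ps in(("box",w1,68,[(265,233),(376,235),(374,372),(268,372)]),("plate",w1,10,[(547,216),(545,357)]),("tip",w1,212,[(569,288)]),("prong190",w1,190,[(556,312),(541,430)]),
 ("foot",w2,8,[(333,155),(471,218),(432,310),(298,252)]),("tab",w2,190,[(337,284),(413,310)])):
    r=np.array([P(c,*p,z) for p in ps]);print(n,r.tolist(),r.mean(0))
hsv=cv2.cvtColor(w1["img"],cv2.COLOR_RGB2HSV);m=cv2.inRange(hsv,(22,150,120),(35,255,255))
cs=max(cv2.findContours(m,0,2)[0],key=cv2.contourArea);b=cv2.boxPoints(cv2.minAreaRect(cs))
q=np.array([onz(w1,*p,68)[:2] for p in b]);print("boxmask",q.tolist(),q.mean(0))
for z in(195,):
  pass
cr=lambda c,x,y,w,h:cv2.resize(c["img"][y:y+h,x:x+w,::-1],(400,400),interpolation=cv2.INTER_CUBIC)
cv2.imwrite("pics/crop1.png",np.hstack([cr(w2,215,150,100,100),cr(s2,270,150,100,100)]))
```

```text
box [[519.7, 149.6], [521.0, 232.2], [631.5, 229.5], [631.6, 144.3]] [576.  188.9]
plate [[513.8, 374.6], [641.7, 383.1]] [577.8 378.9]
tip [[524.3, 331.5]] [524.3 331.5]
prong190 [[543.3, 333.1], [614.1, 330.5]] [578.7 331.8]
foot [[405.7, -251.9], [457.1, -136.1], [539.0, -167.6], [486.6, -284.8]] [ 472.1 -210.1]
tab [[469.1, -230.9], [483.4, -190.5]] [ 476.2 -210.7]
boxmask [[521.6901478988857, 149.95019545974617], [521.5920870088726, 225.55328065661436], [628.5237648940043, 224.03700647531167], [628.6551454734504, 142.71284398414718]] [575.1 185.6]
```

View pics/crop1.png

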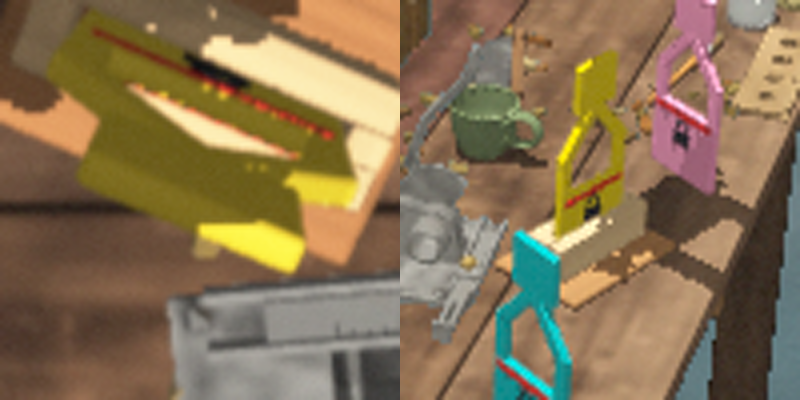

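The crop shows the yellow tag's tab top strip in w2 and in the side view at about (314,167)–(324,163), with the padlock on its face. It is confirmed as the yellow tag in the stand.

Run:
```python
from h import *
import pickle
np.set_printoptions(precision=1,suppress=True)
w1,w2,s2=pickle.load(open("w.pkl","rb"))
for c,ps in((w2,[(236.9,190.7),(290,213.7)]),(s2,[(314.2,166.5),(323.7,163.2)])):
    r=np.array([onz(c,*p,190)[:2] for p in ps]);d=r[1]-r[0];print(r.tolist(),r.mean(0),np.degrees(np.arctan2(*d[::-1])))
f=np.array([[405.7,-251.9],[457.1,-136.1],[539,-167.6],[486.6,-284.8]]);print(np.degrees(np.arctan2(*(f[1]-f[0])[::-1])),[np.linalg.norm(f[1]-f[0]),np.linalg.norm(f[2]-f[1])])
for p in ([472,-211,172],):
  for y in (65.4,-24.6,155.4,-114.6):
    print(y,env.ik(p,[180,0,y]))
# push & hang poses
for y in (90,0,180,-90,-2,88): print(y,env.ik([490,188,146],[180,0,y]),env.ik([575,333,240],[180,0,y]),env.ik([480,333,240],[180,0,y]))
print(env.read_state()["joint_positions"])
```

```text
[[462.8314286624395, -229.95586012931201], [480.77771773722907, -189.87260202779055]] [ 471.8 -209.9] 65.88072964089258
[[479.54047140220007, -191.12369570779083], [457.81267347436517, -223.0682472433839]] [ 468.7 -207.1] -124.22245075593226
66.06506148627959 [np.float64(126.69490913213524), np.float64(87.74884614625994)]
65.4 [-25.4  16.9 104.   -0.   59.2  -0.8]
-24.6 [-25.4  16.9 104.   -0.   59.2  89.2]
155.4 [-25.4  16.9 104.    0.   59.2 -90.8]
-114.6 None
90 [ 19.7  19.1 105.   -0.   56.   19.7] [29.1 26.8 77.7 -0.  75.5 29.1] [33.6 19.5 89.4 -0.  71.1 33.6]
0 [ 19.7  19.1 105.   -0.   56.  109.7] [ 29.1  26.8  77.7  -0.   75.5 119.1] [ 33.6  19.5  89.4  -0.   71.1 123.6]
180 [ 19.7  19.1 105.    0.   56.  -70.3] [ 29.1  26.8  77.7   0.   75.5 -60.9] [ 33.6  19.5  89.4   0.   71.1 -56.4]
-90 None None [  33.6   19.5   89.4    0.    71.1 -146.4]
-2 [ 19.7  19.1 105.   -0.   56.  111.7] [ 29.1  26.8  77.7  -0.   75.5 121.1] [ 33.6  19.5  89.4  -0.   71.1 125.6]
88 [ 19.7  19.1 105.   -0.   56.   21.7] [29.1 26.8 77.7 -0.  75.5 31.1] [33.6 19.5 89.4 -0.  71.1 35.6]
[ -24.2    9.9   88.3    0.    81.8 -114.3]
```

Run:
```python
from h import *
import pickle
np.set_printoptions(precision=1,suppress=True)
w1,w2,s2=pickle.load(open("w.pkl","rb")); sc=cap("scene")
def tri(c1,p1,c2,p2):
    o1,d1=ray(c1,*p1);o2,d2=ray(c2,*p2);A=np.c_[d1,-d2];t=np.linalg.lstsq(A,o2-o1,rcond=None)[0]
    a,b=o1+t[0]*d1,o2+t[1]*d2;return (a+b)/2,np.linalg.norm(a-b)
k=1.4286
print("tip",tri(sc,(197,147),w1,(569/k,288/k)),"joint",tri(sc,(217,138),w1,(541/k,430/k)))
u=np.array([np.cos(np.radians(-2)),np.sin(np.radians(-2))]);piv=np.array([576,188.5])
pos=lambda s,z:[*(piv+s*u),z]
env.move_gripper(0)
env.goto(pos(-90,260),[180,0,178])
env.line_to(pos(-90,144),250)
print("hit",env.line_to(pos(6,144),100,max_force=30),env.read_state()["ee_pos"],env.read_state()["wrist_force"])
env.line_to(pos(-40,144),200)
env.line_to(pos(-40,300),250)
w=cap("wrist");print(env.read_state()["t"])
pickle.dump(w,open("w3.pkl","wb"));cv2.imwrite("pics/w3.png",w["img"][:,:,::-1])
```

```text
tip (array([529.8, 335.9, 195.8]), np.float64(3.3196933858316577)) joint (array([617.1, 331.6, 186.1]), np.float64(1.4292532893138192))
hit False [581.4 188.2 143.9] [-0.2  0.5  0.4]
8.8083
```

View pics/w3.png

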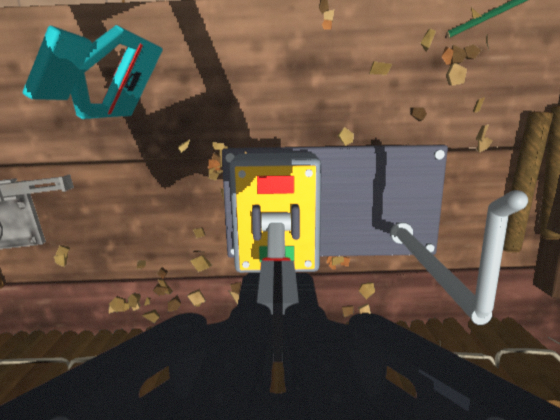

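The lever now lies on the green pad (bar at (277,240) pointing at the green). The hook tip is at (515,201) and the joint at (481,315), as before. Now the tag.

Run:
```python
from h import *
import pickle
np.set_printoptions(precision=1,suppress=True)
env.move_gripper(50)
env.goto([471.5,-210,290],[180,0,66])
print("down",env.line_to([471.5,-210,173],150,max_force=15))
env.move_gripper(0)
s=env.read_state();print(s["width"],s["grasp_force"],s["ee_pos"],s["wrist_force"],s["t"])
print("lift",env.line_to([471.5,-210,240],100,max_force=25))
env.line_to([471.5,-210,400],250)
s=env.read_state();print(s["width"],s["grasp_force"],s["wrist_force"])
env.goto([470,336,400],[180,0,88])
env.line_to([470,335.6,267],200)
a=cap("scene");b=cap("side");s=env.read_state();print(s["width"],s["ee_pos"],s["tcp_rot"],s["t"])
pickle.dump((a,b),open("w4.pkl","wb"))
cr=lambda c,x,y:cv2.resize(c["img"][y:y+130,x:x+100,::-1],(400,520),interpolation=cv2.INTER_CUBIC)
cv2.imwrite("pics/pre.png",np.hstack([cr(a,150,100),cr(b,170,220)]))
```

```text
down False
7.296490257849721 59.14613485336304 [ 471.8 -210.2  173.7] [-1.3 -0.1  4.6] 12.225
lift False
7.527356926633307 58.51958155632019 [ 0.7 -0.5 -1.3]
7.350044980401683 [470.8 336.  268.8] [179.8  -0.1  88. ] 16.7167
```

View pics/pre.png

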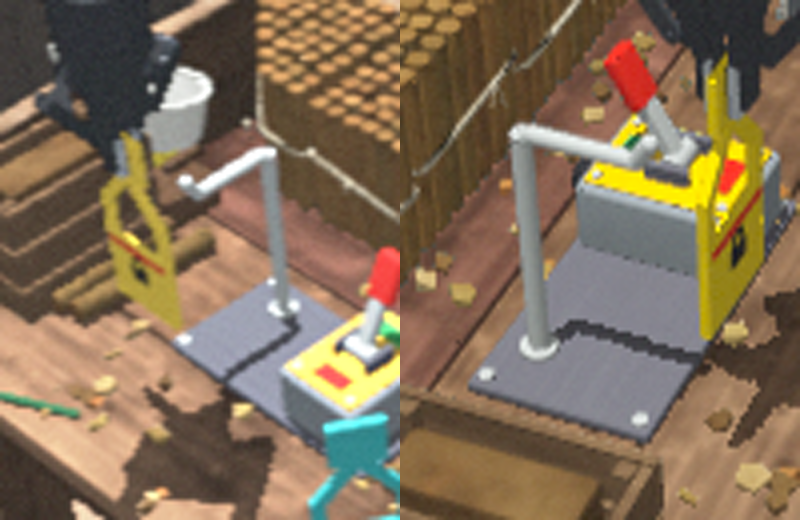

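The pre-hang view shows the tag upright in the jaws in front of the hook, with the tip at crop (185,185) in scene and (650,145) in side. I'll check the hook's lateral position across the views, then go in guarded.

Run:
```python
from h import *
import pickle
np.set_printoptions(precision=1,suppress=True)
w1=pickle.load(open("w.pkl","rb"))[0];w3=pickle.load(open("w3.pkl","rb"));a,b=pickle.load(open("w4.pkl","rb"))
k=1.4286
print("tip@212",[onz(c,*p,212)[:2] for c,p in((w1,(569/k,288/k)),(w3,(515,201)),(a,(150+185/4,100+185/4)),(b,(170+250/4,220+145/4)))])
print("joint@190",[onz(c,*p,190)[:2] for c,p in((w1,(541/k,430/k)),(w3,(481,315)),(a,(150+268/4,100+153/4)),(b,(170+120/4,220+133/4)))])
# tag foot corners in views -> centre
print("foot@105",[onz(a,150+120/4,100+290/4,105)[:2],onz(a,150+180/4,100+328/4,105)[:2]],[onz(b,170+307/4,220+337/4,105)[:2]])
```

```text
tip@212 [array([524.3, 331.5]), array([524.2, 327.8]), array([519.5, 322.7]), array([518.2, 341.4])]
joint@190 [array([614.1, 330.5]), array([612.7, 330. ]), array([613.6, 326.5]), array([609.6, 333.6])]
foot@105 [array([469.2, 368.2]), array([470.8, 293.3])] [array([469.5, 375.8])]
```

Run:
```python
from h import *
import pickle
np.set_printoptions(precision=1,suppress=True)
print("in",env.line_to([571,331.5,267],80,max_force=5));s=env.read_state();print(s["ee_pos"],s["wrist_force"])
if s["ee_pos"][0]>560:
    print("low",env.line_to([571,331.5,231],60,max_force=5))
a=cap("scene");b=cap("side");s=env.read_state();print(s["width"],s["ee_pos"],s["wrist_force"],s["t"])
cr=lambda c,x,y:cv2.resize(c["img"][y:y+130,x:x+100,::-1],(400,520),interpolation=cv2.INTER_CUBIC)
cv2.imwrite("pics/on.png",np.hstack([cr(a,170,100),cr(b,170,200)]))
```

```text
in False
[570.6 331.6 267.2] [-0.8  0.3 -0.8]
low True
7.6530320532689835 [570.5 332.1 231.5] [1.3 2.3 2. ] 18.8
```

View pics/on.png

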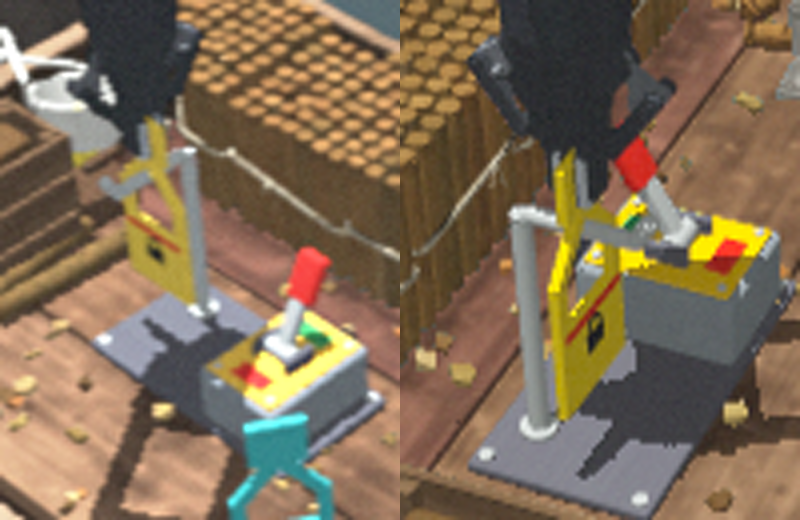

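The prong passes through the eye in both views (crop about (150,180) and (580,235)), and the tag rests on it at the expected height. Release with a small opening, rise, and check.

Run:
```python
from h import *
env.move_gripper(26)
s=env.read_state();p=s["ee_pos"]
env.line_to([p[0],p[1],p[2]+12],60); 
env.line_to([p[0],p[1],400],120)
env.goto([480,180,400],[180,0,88])
env.wait(2.5)
a=cap("scene");env.wait(0.4);b=cap("side");a2=cap("scene")
print(env.read_state()["t"],cv2.absdiff(a["img"],a2["img"])[100:230,170:270].mean())
cr=lambda c,x,y:cv2.resize(c["img"][y:y+130,x:x+100,::-1],(400,520),interpolation=cv2.INTER_CUBIC)
cv2.imwrite("pics/end.png",np.hstack([cr(a2,170,100),cr(b,170,200)]))
```

```text
24.7 2.31074358974359
```

View pics/end.png

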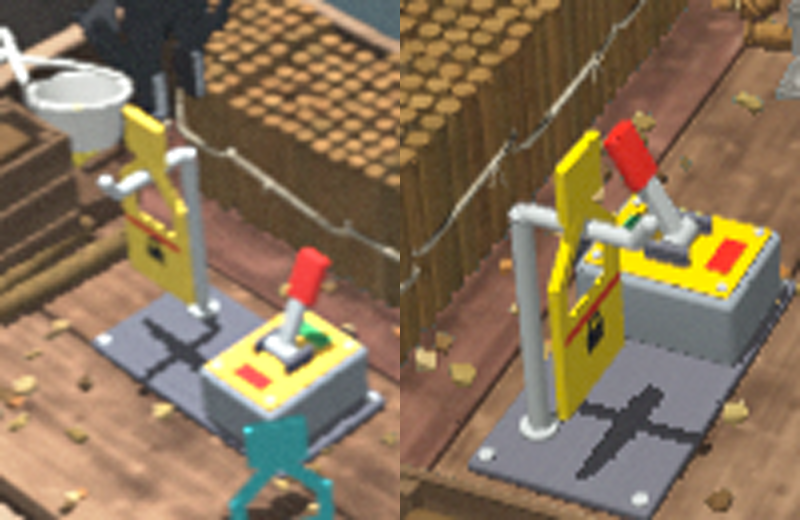

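The tag hangs upright and free by its eye on the prong ((155,175) in scene, (580,235) in side), the lever is on green, and the arm is clear of everything. The remaining frame difference is image noise.

```bash
python3 -c "
from rig import env
env.wait(1);print(env.close_job())"
```

```text
the job is handed in; nothing more can be done
None
```

The job is handed in; no verdict came back. In the last pictures the lever is on the green side, the yellow tag hangs still by its eye on the hook, and the arm is clear; I never moved near the coffee cup, though I didn't check it again at the end.

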